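Swing the bench magnifier over the watch movement

TASK

Bring the swing magnifier over the watch movement that is clamped in the black holder: push its two jointed arms round gently with a fingertip, without gripping them and without touching the lens glass, until the lens is centred over the movement. Leave the magnifier standing there, and do not touch or move the movement and its holder or disturb anything else on the bench.

Things in the scene. Friction and masses are not known exactly. Their poses are not given: they have to be found in the camera images.
- mag_stand: The whole bench magnifier. Its heavy grey round foot (170 mm across, 26 mm high) stays put; a steel column (22 mm thick) stands on the foot's centre. Origin: centre of the foot's underside. At joint values 0 both arms lie in line along the stand's own -x. Both arms are level white bars, 14 mm wide, 26 mm tall, 187 to 213 mm above the bench; hubs and blue elbow knob rise to 223 mm.
- shoulder_pivot (a point): The vertical axis of the shoulder joint on top of the column, at mid-height of the arms, 200 mm above the bench. The hub round it is 36 mm across. Everything loose on the bench is lower than 60 mm, well below the arms; the fixed equipment along the back edge and the sides is lower than 180 mm.
- elbow_pivot (a point): The vertical axis of the elbow joint, below the blue knob, at mid-height of the arms, 210 mm from the shoulder pivot. The hub round it is 34 mm across.
- lens_centre (a point): Centre of the round magnifying lens, 210 mm from the elbow pivot in the line of the second arm, 200 mm above the bench. The glass is 97 mm across, in a white rim 116 mm across and 27 mm tall.
- mag_arm1 (a joint): Shoulder angle, rad: turn of the first arm about the vertical, anticlockwise positive seen from above, 0 along the stand's -x; limits -1.5 and 1.5. Held by friction alone (0.6 N m: some 4 N at 150 mm), stays where it is left. The bar is free from 35 to 175 mm from the pivot. Pushing it carries the second arm along at an unchanged elbow angle.
- mag_arm2 (a joint): Elbow angle, rad: turn of the second arm relative to the first, anticlockwise positive seen from above, 0 in line; limits -2.5 and 2.5. Held by friction alone (0.08 N m: some 1 N at 80 mm), stays where it is left. The bar is free from 35 to 135 mm from the pivot. The stiffer shoulder stays put when the second arm is pushed squarely 80 mm or more from the elbow.
- mag_lens: The lens glass itself (97 mm across, up to 14 mm thick, within the rim); origin at the lens centre. Not to be touched.
- movement_centre (a point): Centre of the round brass-and-silver watch movement (37 mm across), 17 mm above the bench, clamped in the middle of the holder. The lens belongs straight above this point.
- holder: The black movement holder with the movement in it, loose on the bench: 72 by 44 mm (x by y), 18 mm high, a small steel clamp screw sticking out at +x. Origin: centre of its underside. To be left alone.
- dust_dome: Bystander: clear dust dome with a black knob, 72 mm across, 59 mm high. Origin: centre of its underside.
- oil_stand: Bystander: dark oil stand with four coloured cups, 84 by 32 mm, 24 mm high. Origin: centre of its underside.
- mallet: Bystander: small brass-headed mallet with a wooden handle lying along its x, 170 mm long, 22 mm high. Origin: on the bench below the handle.
- tweezers: Bystander: steel tweezers lying along their x, 120 mm long, 9 mm high. Origin: middle of the underside.
- screwdriver: Bystander: small screwdriver with a yellow end, lying along its x, 112 mm long, 13 mm thick. Origin: on the bench below its middle.
- block: Bystander: black block, 60 by 100 by 35 mm. Origin: centre of its underside.
- parts_case: Bystander: blue and clear parts case, 130 by 200 mm, 45 mm high. Origin: centre of its underside.

How it is judged:
At the end, for the whole second after the job is handed in: The lens centre stands within 15 mm, seen from above, of the movement's centre; both arms are at rest; the movement has not been moved by more than 6 mm (horizontal distance between lens_centre and movement_centre below 0.015 m and velocity of joint mag_arm1 between -0.03 and 0.03 rad/s and velocity of joint mag_arm2 between -0.03 and 0.03 rad/s and distance of movement_centre from where it was at the start of the episode below 0.006 m); the robot touches nothing.
It fails at once if the movement or its holder was touched, moved or lifted (distance of movement_centre from where it was at the start of the episode above 0.006 m or contact force between any of the fingers, the arm and holder above 0.5 N).
It fails at once if the lens glass was touched (contact force between any of the fingers, the arm and mag_lens above 0.3 N).
It fails at once if the magnifier was gripped or forced (squeezed by more than 10 N in all while its arms stand still, or more than 25 N on it at any time) (contact force between any of the fingers, the arm and mag_stand above 25 N or (contact force between the fingers and mag_stand above 10 N and velocity of joint mag_arm1 between -0.02 and 0.02 rad/s and velocity of joint mag_arm2 between -0.02 and 0.02 rad/s)).
It fails at once if something else on the bench was lifted or pushed by more than 15 mm (distance of any of dust_dome, oil_stand, mallet, tweezers, screwdriver, block, parts_case from where it was at the start of the episode above 0.015 m).
It also fails if it takes over 67 s, if anything falls off the work surface, if the arm or the gripper's body presses on something with over 40 N, if the wrist force passes 120 N, or if a joint passes its speed limit or range.

ROBOT

A 7-joint arm with a two-finger parallel gripper is mounted at the origin on the work surface. World frame = base frame: x ahead of the robot, y to its left, z up, the work surface at z = 0. Lengths are in m, angles in rad, forces in N, time in s.
With the tool pointing down it reaches from about 0.4 to 0.9 m from the base axis. Payload 5.5 kg.
Tool frame: the origin (TCP) lies midway between the tips of the shut fingers; the grasp point (between the pads) lies manip.grip_depth behind it (manip.grip_depth is the distance from the TCP to the grasp point, in m); y points along the fingers, z is the direction in which the jaws open and shut, and the axes are right-handed (so a half turn about y gives the same grasp; the last joint's range is limited). The gripper opens to 92 mm and grips with 3 to 60 N. Pads are 19 mm wide; open, the fingers measure 130 mm over their backs; the gripper's body (75 mm by 190 mm) begins 47 mm behind the grasp point.
Start: joints at [1.367, 0.501, -0.427, 1.55, 0.221, 1.138, -0.21], TCP at [0.293, -0.58, 0.227] pointing down, gripper open.
Joint ranges: [-2.88, 2.88], [-0.31, 2.03], [-1.54, 1.56], [0.2, 2.42], [-1.41, 4.55], [0.19, 2.02], [-2.57, 2.57]. Speed limits (rad/s): [2.57, 2.57, 3.14, 3.14, 3.14, 3.14, 3.14].

INTERFACE

Orientations are given as a unit quaternion [w, x, y, z].
In Python, from station import manip gives the robot as it stands.
- The arm moves only by the shell command python3 -m creep 'ROWS' [OPENING]. ROWS is JSON, a list of rows, each a list of 4 numbers: the shift along the tool's x, y, z in units of 30 mm (1.0 is 30 mm), then the turn about the tool's y in rad. In form: [[x, y, z, yaw], ...]. A call has exactly 10 rows; each row shifts and turns the pose as measured when the row begins, along the tool's axes as they then stand; what a row does not reach is not made up. A row lasts 1/8 s, in which the tool goes at most 62.5 mm and 10.7 degrees, less where a joint would pass 70% of its speed; a pose out of reach is approached as far as the arm can. A call is refused whole if a number of a shift passes 1 or a number of a turn 0.188, either way. A call with a gripper value outside its range is refused whole. OPENING is the opening, from 0 (shut) to 1 (fully open), set as the call begins (- or left out, the last holds). The fingers move at their own pace and stop on an object; the grip force is fixed at half the most. Time passes only in rows, so rows that do not move let the fingers close, or fill a call up. It gives the time, the measured TCP pose, the force and the opening at its end, in the units of the state.
- manip.state(): the state, without advancing time (a new reading comes with each control period).
- manip.read_camera(name): name is "side" or "top"; returns a dict with "color" (400x640x3 uint8, blue, green, red), "K" (3x3 intrinsics, pixels), "dist" ([k1, k2, p1, p2, k3] as OpenCV has them; the pictures are not rectified), "extrinsics" (4x4, takes a point from world to camera coordinates). Camera axes: x right, y down, z forward; pixel columns grow to the right and rows downward; lengths in m; the calibration is good to about 2 mm. A picture is of the moment at which its call begins. There is no depth.
- manip.job_done(): hands the job in, once; it reports no verdict.
The state is a dict: "time_s": time; "joints": joint angles; "dq": joint speeds; "joint_torque": joint torques, N m; "tcp_pos": TCP position; "tcp_rot": TCP orientation; "ft_force": force on the tool from outside, world axes, zero at the start; "torque": the same for the moment, N m; "finger_gap": finger opening in m.
Only numpy, scipy, OpenCV 4.12 (cv2) and the standard library are available. Lean on these libraries where they do the work, as an engineer would, in place of code of your own. Each camera call takes 0.05 s, during which the arm holds its last target.

## Working session

There is one attempt and no reset: what is moved stays moved. The work goes in short steps, Python scripts to look and compute and a shell command to move; the robot and the scene stay as the last step left them, time stands still between calls to the robot, and variables do not carry over. Pictures are saved under pics/ and viewed, and the job is handed in when it is done.

```bash
mkdir -p pics; ls; python3 - <<'E'
from station import manip
import cv2
s=manip.state();print(s['time_s'],s['tcp_pos'],s['tcp_rot'],s['finger_gap'],manip.grip_depth)
for n in('side','top'):
    c=manip.read_camera(n);cv2.imwrite(f'pics/{n}0.png',c['color']);print(n,c['K'].tolist() if hasattr(c['K'],'tolist') else c['K'],c['dist'],c['extrinsics'])
E
```

```text
pics
0.0 [ 0.29217578 -0.57987839  0.2257027 ] [ 0.16344865 -0.16370282  0.68857663 -0.6872759 ] 0.09204125252871115 0.0188
side [[389.9537617457847, 0.0, 323.00942101451056], [0.0, 389.9537617457847, 198.29928394745198], [0.0, 0.0, 1.0]] [-0.05568589  0.          0.          0.          0.        ] [[-0.92557695 -0.37797497 -0.02102943  0.53766728]
 [-0.21369469  0.5675301  -0.79513783  0.24151102]
 [ 0.31247703 -0.73146736 -0.60606402  1.03346189]
 [ 0.          0.          0.          1.        ]]
top [[487.6329407600397, 0.0, 318.9839366792721], [0.0, 487.6329407600397, 192.26200348384532], [0.0, 0.0, 1.0]] [-0.11748759  0.          0.          0.          0.        ] [[ 0.00479098 -0.99989843  0.01342307 -0.01486334]
 [-0.99719221 -0.0057803  -0.07466114  0.59382348]
 [ 0.07473114 -0.01302768 -0.99711862  1.43112142]
 [ 0.          0.          0.          1.        ]]
```

View pics/top0.png

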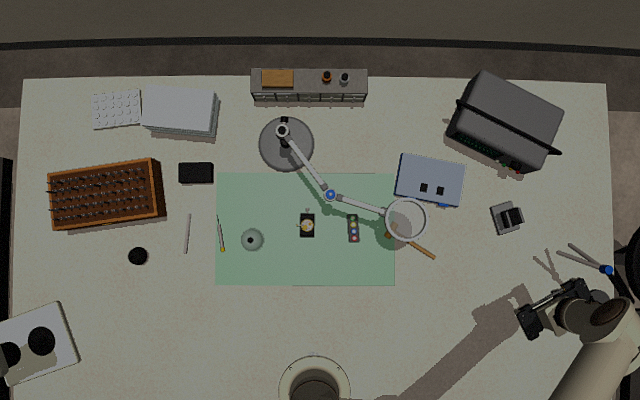

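View pics/side0.png

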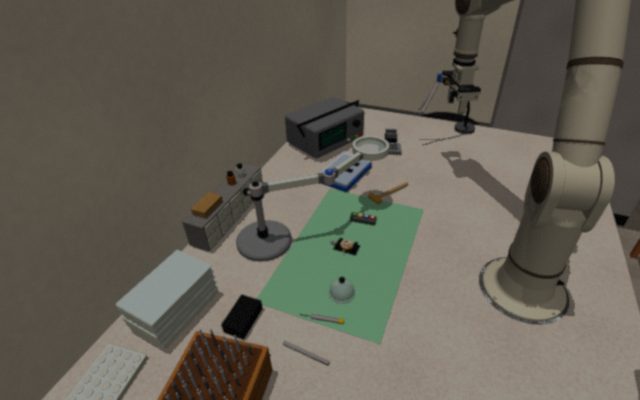

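Top view: shoulder hub near (283,130), blue elbow knob (330,195), lens (405,219), holder with movement (307,225); the gripper is at lower right. Side view agrees. Next I measure these points.

```bash
cat > h.py <<'E'
import numpy as np,cv2
from scipy.spatial.transform import Rotation as R
def ray(c,uv,z):
    p=cv2.undistortPoints(np.array([[uv]],float),np.array(c['K']),np.array(c['dist']))[0,0]
    E=np.array(c['extrinsics']);o=-E[:3,:3].T@E[:3,3];d=E[:3,:3].T@np.array([p[0],p[1],1])
    return o+d*(z-o[2])/d[2]
def proj(c,P):
    E=np.array(c['extrinsics']);r,_=cv2.Rodrigues(E[:3,:3])
    return cv2.projectPoints(np.array([P],float),r,E[:3,3],np.array(c['K']),np.array(c['dist']))[0][0,0]
def blob(img,lo,hi,box):
    x0,y0,x1,y1=box;h=cv2.cvtColor(img,cv2.COLOR_BGR2HSV)[y0:y1,x0:x1]
    m=cv2.inRange(h,np.array(lo),np.array(hi));n,l,s,ce=cv2.connectedComponentsWithStats(m)
    i=1+np.argmax(s[1:,4]);return ce[i]+[x0,y0],s[i]
def rotq(q):
    return R.from_quat(np.roll(q,-1)).as_matrix()
E
python3 - <<'E'
from h import *
from station import manip
s=manip.state();print(np.round(rotq(s['tcp_rot']),3).tolist())
c=manip.read_camera('top');im=c['color']
a=cv2.resize(im[100:260,250:450],None,fx=4,fy=4,interpolation=cv2.INTER_CUBIC);cv2.imwrite('pics/z1.png',a)
k,st=blob(im,(100,100,60),(125,255,255),(315,180,345,210));print('knob',k,st,ray(c,k,.223))
sc=manip.read_camera('side')
k2,st=blob(sc['color'],(100,100,40),(125,255,255),(315,160,345,186));print('knob side',k2,st,ray(sc,k2,.22))
cv2.imwrite('pics/z2.png',cv2.resize(sc['color'][120:280,220:420],None,fx=4,fy=4,interpolation=cv2.INTER_CUBIC))
cv2.imwrite('pics/z3.png',cv2.resize(im[205:245,285:330],None,fx=14,fy=14,interpolation=cv2.INTER_CUBIC))
E
```

```text
[[-0.893, -0.001, 0.45], [-0.45, 0.002, -0.893], [-0.0, -1.0, -0.002]]
knob [329.96610169 194.        ] [11 10  9  9 59] [ 0.57453973 -0.03732385  0.223     ]
knob side [329.         171.35897436] [10  9  9  6 39] [ 0.57241375 -0.0364094   0.22      ]
```

View pics/z1.png

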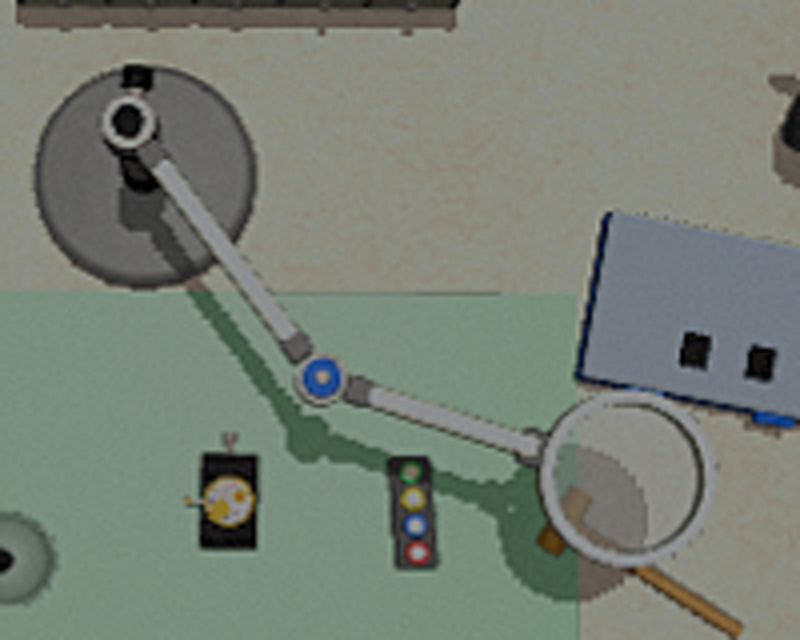

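View pics/z2.png

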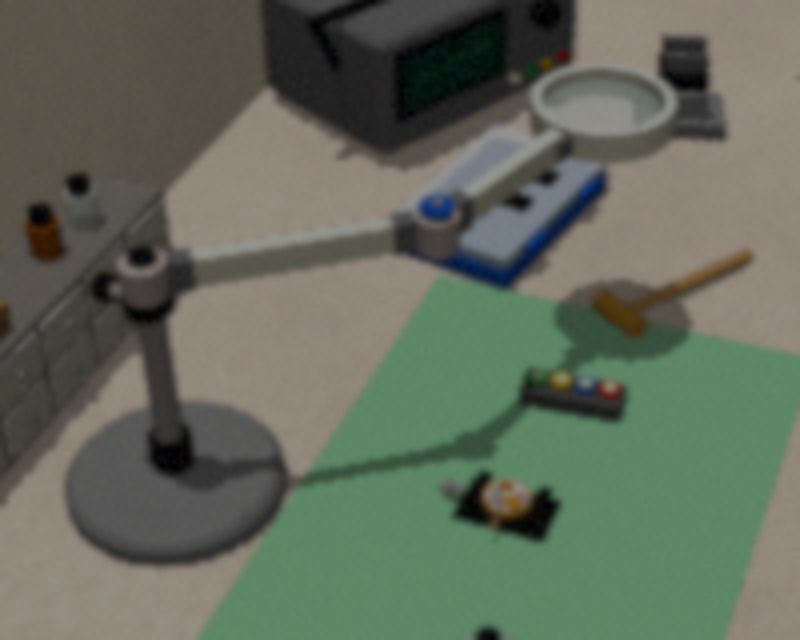

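View pics/z3.png

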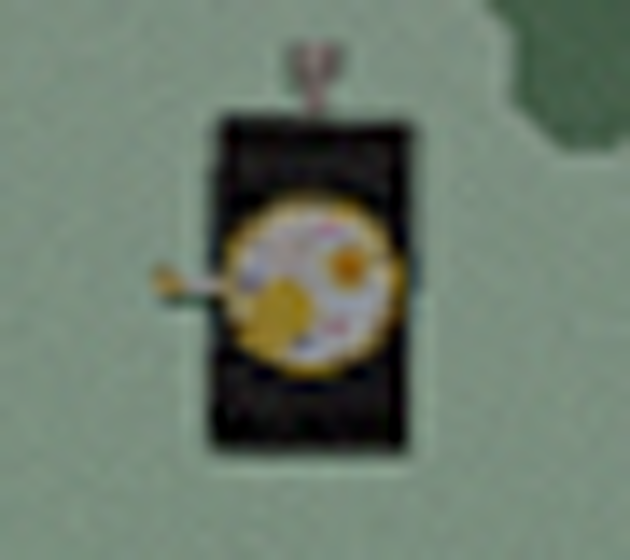

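Zooms: hub (128,121) and rim (628,478) in the z1 crop (top-image scale ×4, offset 250,100); movement centre (312,284) in the z3 crop (×14, offset 285,205); knob at (330,194).

```bash
cat >> h.py <<'E'
def limg(im,box=None,mov=False): pass
E
python3 - <<'E'
from h import *
from station import manip
c=manip.read_camera('top')
f=lambda X,Y,k,x,y:((X+.5)/k-.5+x,(Y+.5)/k-.5+y)
S=ray(c,f(128,121,4,250,100),.223);L=ray(c,f(628,478,4,250,100),.2135);M=ray(c,f(312,284,14,285,205),.018)
E_=ray(c,(329.97,194.0),.223)
# foot check
print('foot',ray(c,f(146,177,4,250,100),.026))
sc=manip.read_camera('side');print('M side',ray(sc,f(508,497,4,220,120),.018),'S side',ray(sc,f(143,260,4,220,120),.223))
print('S',S,'E',E_,'L',L,'M',M)
S,E_,L,M=[v[:2] for v in(S,E_,L,M)]
print(np.linalg.norm(E_-S),np.linalg.norm(L-E_))
a1=np.arctan2(*(E_-S)[::-1]);a2=np.arctan2(*(L-E_)[::-1]);print('abs angles',a1,a2,'rel',(a2-a1))
d=M-S;r=np.linalg.norm(d);print('r',r,np.arctan2(d[1],d[0]))
b=np.arccos(r/.42);ph=np.arctan2(d[1],d[0])
for sgn in(1,-1):
    t1=ph-sgn*b;t2=ph+sgn*b
    print('elbow at',S+.21*np.array([np.cos(t1),np.sin(t1)]),'dt1',t1-a1,'rel',t2-t1)
E
```

```text
foot [0.73849428 0.08753029 0.026     ]
M side [0.49447649 0.0247598  0.018     ] S side [0.73408289 0.097928   0.223     ]
S [0.74074853 0.08870208 0.223     ] E [ 0.57453978 -0.03733387  0.223     ] L [ 0.51101109 -0.23689387  0.2135    ] M [0.49686184 0.02394841 0.018     ]
0.2085914811265677 0.20942800234018602
abs angles -2.4928012194509157 -1.8789962115646954 rel 0.6138050078862203
r 0.25233659051878193 -2.8820730635364193
elbow at [0.57572608 0.21857737] dt1 -1.3155649278206285 rel 1.8525861674702497
elbow at [ 0.66188429 -0.10592688] dt1 0.5370212396496212 rel -1.8525861674702497
```

```bash
cat >> h.py <<'E'
def to(m,tgt,ang=None):
    "units in tool axes to world target; ang=desired world heading (rad) of tool x"
    s=m.state();T=rotq(s['tcp_rot']);p=np.array(s['tcp_pos'])
    h=np.arctan2(T[1,0],T[0,0])
    d=T.T@(np.array(tgt)-p)/.03
    yaw=None if ang is None else -((ang-h+np.pi)%(2*np.pi)-np.pi)
    print('t',round(s['time_s'],2),'tcp',np.round(p,4),'hx',round(h,3),'units',np.round(d,2),'yaw',yaw,'q',np.round(s['joints'],2),'F',np.round(s['ft_force'],1),'gap',round(float(s['finger_gap']),3))
E
python3 -m creep '[[0,-0.9,0,0],[0,-0.9,0,0],[0,-0.9,0,0],[-1,0,-0.55,0],[-1,0,-0.55,0],[-1,0,-0.55,0],[-1,0,-0.55,0],[-1,0,-0.55,0],[-1,0,-0.55,0],[-1,0,-0.55,0]]' 0
python3 -c "
from h import *
from station import manip
to(manip,[.657,-.033,.3],-2.493)"
```

```text
time_s: 1.55
tcp_pos: [0.429, -0.3799, 0.309]
tcp_rot: [0.16, -0.161, 0.689, -0.688]
ft_force: [0.9, 0.2, -0.2]
finger_gap: 0.0007
t 1.55 tcp [ 0.429  -0.3799  0.309 ] hx -2.682 units [-11.94   0.29  -7.  ] yaw -0.1893023113661907 q [ 1.11  0.31 -0.54  1.65  0.17  1.24 -0.58] F [ 0.9  0.2 -0.2] gap 0.001
```

```bash

python3 -m creep '[[-1,0,-0.6,0],[-1,0,-0.6,0],[-1,0,-0.6,0],[-1,0,-0.6,0],[-1,0,-0.6,0],[-1,0,-0.6,0],[-1,0,-0.6,0],[-1,0,-0.6,0],[-1,0,-0.6,0],[-1,0,-0.6,0]]' 0
python3 -c "
from h import *
from station import manip
to(manip,[.657,-.033,.3],-2.493)"
```

```text
time_s: 2.8
tcp_pos: [0.6232, -0.0761, 0.3092]
tcp_rot: [-0.16, 0.161, -0.688, 0.689]
ft_force: [0.4, -1.0, 0.1]
finger_gap: 0.0006
t 2.8 tcp [ 0.6232 -0.0761  0.3092] hx -2.684 units [-1.65  0.3  -0.79] yaw -0.19069771541082225 q [ 0.56  0.44 -0.66  1.5   0.28  1.3  -1.25] F [ 0.4 -1.   0.1] gap 0.001
```

```bash

python3 -m creep '[[-0.5,0,-0.2,0],[-0.5,0,-0.2,0],[-0.4,0,-0.2,0],[-0.2,0,-0.2,-0.1],[0,0,0,-0.09],[0,0,0,0],[0,0,0,0],[0,0,0,0],[0,0,0,0],[0,0,0,0]]' 0
python3 -c "
from h import *
from station import manip
to(manip,[.657,-.033,.185],-2.493)
for n in('top','side'):cv2.imwrite('pics/a_%s.png'%n,manip.read_camera(n)['color'])"
```

```text
time_s: 4.05
tcp_pos: [0.6577, -0.0336, 0.3085]
tcp_rot: [-0.223, 0.226, -0.67, 0.671]
ft_force: [0.1, 0.2, 0.1]
finger_gap: 0.0008
t 4.05 tcp [ 0.6577 -0.0336  0.3085] hx -2.496 units [-0.01  4.12 -0.03] yaw -0.0025814166217354995 q [ 0.48  0.51 -0.7   1.42  0.33  1.33 -1.16] F [0.1 0.2 0.1] gap 0.001
```

View pics/a_top.png

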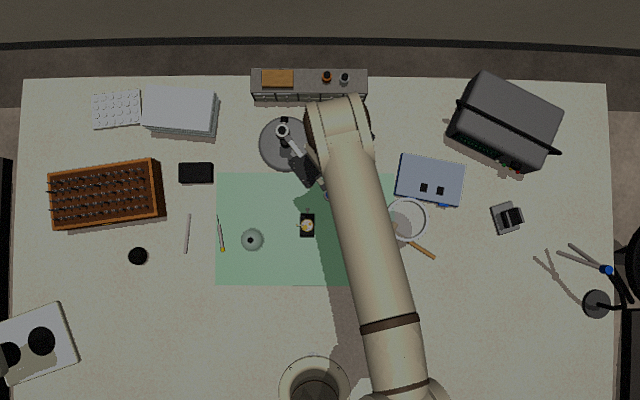

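View pics/a_side.png

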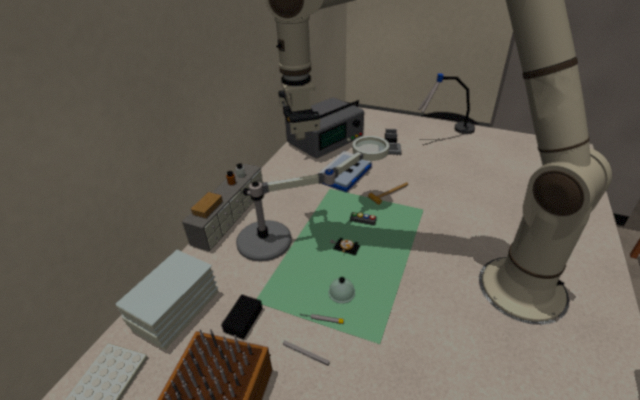

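The gripper is above the +x/−y side of arm 1 (top view about (310,170)), with the lens and bench unchanged. Next I lower the fingertip beside the bar.

```bash

python3 -m creep '[[0,0.6,0,0],[0,0.6,0,0],[0,0.6,0,0],[0,0.6,0,0],[0,0.6,0,0],[0,0.6,0,0],[0,0.5,0,0],[0,0,0,0],[0,0,0,0],[0,0,0,0]]' 0
python3 -c "
from h import *
from station import manip
to(manip,[.657,-.033,.185],-2.493)
for n in('top','side'):cv2.imwrite('pics/b_%s.png'%n,manip.read_camera(n)['color'][80:300,220:440])"
```

```text
time_s: 5.4
tcp_pos: [0.6565, -0.0338, 0.1752]
tcp_rot: [-0.223, 0.226, -0.67, 0.671]
ft_force: [0.0, -0.2, 0.3]
finger_gap: 0.0004
t 5.4 tcp [ 0.6565 -0.0338  0.1752] hx -2.495 units [-0.03 -0.33 -0.01] yaw -0.0021899943051697512 q [ 0.46  0.62 -0.65  1.57  0.41  1.1  -1.22] F [ 0.  -0.2  0.3] gap 0.0
```

View pics/b_side.png

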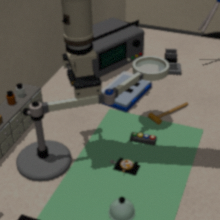

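The fingers hang beside the bar, not touching it, just left of the knob in the side crop. I raise 8 mm and creep into contact.

```bash

python3 -m creep '[[0,-0.3,0,0],[0,0,-0.1,0],[0,0,-0.1,0],[0,0,-0.1,0],[0,0,-0.1,0],[0,0,-0.1,0],[0,0,-0.1,0],[0,0,-0.1,0],[0,0,-0.1,0],[0,0,-0.1,0]]' 0
python3 -c "
from h import *
from station import manip
to(manip,[.657,-.033,.185],-2.493)"
```

```text
time_s: 6.75
tcp_pos: [0.6416, -0.0136, 0.1861]
tcp_rot: [-0.223, 0.224, -0.669, 0.673]
ft_force: [4.4, -2.8, -2.3]
finger_gap: -0.0
t 6.75 tcp [ 0.6416 -0.0136  0.1861] hx -2.497 units [-0.02  0.04  0.82] yaw -0.004450531210699715 q [ 0.45  0.58 -0.67  1.61  0.4   1.09 -1.25] F [ 4.4 -2.8 -2.3] gap -0.0
```

```bash
cat > arc.py <<'E'
from h import *
from station import manip
S=np.array([.7405,.089])
to(manip,[.657,-.033,.185])
s=manip.state();p=np.array(s['tcp_pos'])[:2];T=rotq(s['tcp_rot'])
v=p-S;r=np.hypot(*v)
print('r',r,'bar angle approx',np.arctan2(v[1],v[0])-np.arcsin(.026/r),'F tool',T.T@np.array(s['ft_force']))
E
python3 -m creep '[[0,0,-0.2,0.02],[0,0,-0.2,0.02],[-0.01,0,-0.2,0.02],[-0.01,0,-0.2,0.02],[-0.02,0,-0.2,0.02],[-0.02,0,-0.2,0.02],[-0.03,0,-0.2,0.02],[-0.03,0,-0.2,0.02],[-0.04,0,-0.2,0.02],[-0.04,0,-0.2,0.02]]' 0
python3 arc.py
```

```text
time_s: 8.0
tcp_pos: [0.6118, 0.038, 0.186]
tcp_rot: [-0.148, 0.152, -0.686, 0.696]
ft_force: [0.3, -3.9, 1.5]
finger_gap: -0.0
t 8.0 tcp [0.6118 0.038  0.186 ] hx -2.714 units [-0.39  0.06  2.78] yaw None q [ 0.36  0.52 -0.64  1.68  0.36  1.07 -1.54] F [ 0.3 -3.9  1.5] gap -0.0
r 0.13846673103131296 bar angle approx -2.953077684415044 F tool [ 1.31118202 -1.45223812  3.68900904]
```

```bash

python3 -m creep '[[-0.05,0,-0.2,0.01],[-0.06,0,-0.2,0.01],[-0.06,0,-0.2,0.01],[-0.07,0,-0.19,0.01],[-0.08,0,-0.19,0.01],[-0.08,0,-0.19,0.01],[-0.09,0,-0.18,0.01],[-0.1,0,-0.18,0.01],[-0.1,0,-0.17,0.01],[-0.11,0,-0.17,0.01]]' 0
python3 arc.py
```

```text
time_s: 9.25
tcp_pos: [0.6107, 0.1039, 0.1854]
tcp_rot: [-0.11, 0.117, -0.693, 0.703]
ft_force: [-1.9, -5.0, 3.9]
finger_gap: 0.0008
t 9.25 tcp [0.6107 0.1039 0.1854] hx -2.82 units [-0.02  0.07  4.82] yaw None q [ 0.23  0.53 -0.62  1.66  0.36  1.08 -1.75] F [-1.9 -5.   3.9] gap 0.001
r 0.1306761304821774 bar angle approx 2.827395660852987 F tool [ 3.37739464 -3.81673087  4.16343338]
```

```bash

python3 -m creep '[[-0.11,0,-0.17,0.01],[-0.11,0,-0.16,0.01],[-0.12,0,-0.16,0.01],[-0.12,0,-0.16,0.01],[-0.13,0,-0.15,0.01],[0,0,0,0],[0,0,0,0],[0,0,0,0],[0,0,0,0],[0,0,0,0]]' 0
python3 arc.py; python3 -c "
from h import *
from station import manip
for n in('top','side'):cv2.imwrite('pics/c_%s.png'%n,cv2.resize(manip.read_camera(n)['color'][80:300,180:440],None,fx=2.5,fy=2.5))"
```

```text
time_s: 10.5
tcp_pos: [0.6211, 0.1355, 0.1842]
tcp_rot: [-0.091, 0.098, -0.697, 0.705]
ft_force: [-0.4, -3.2, 1.2]
finger_gap: 0.0005
t 10.5 tcp [0.6211 0.1355 0.1842] hx -2.873 units [0.34 0.03 5.73] yaw None q [ 0.17  0.56 -0.61  1.61  0.36  1.09 -1.84] F [-0.4 -3.2  1.2] gap 0.0
r 0.12809801690529143 bar angle approx 2.565721316898291 F tool [ 1.25836571 -1.16668502  3.00999156]
```

View pics/c_side.png

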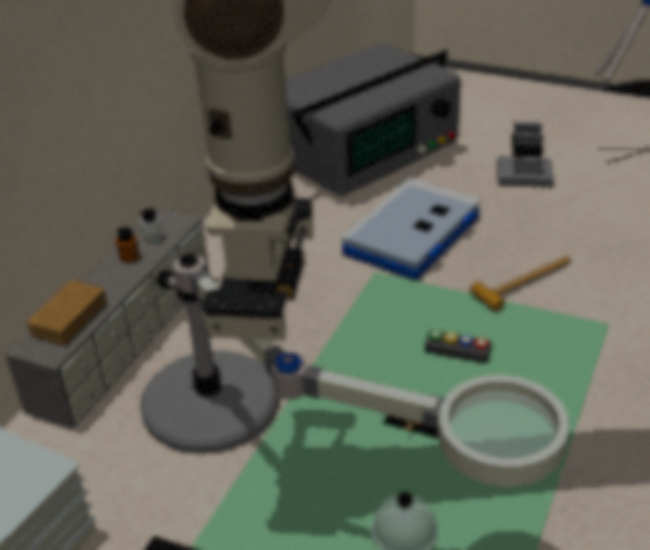

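View pics/c_top.png

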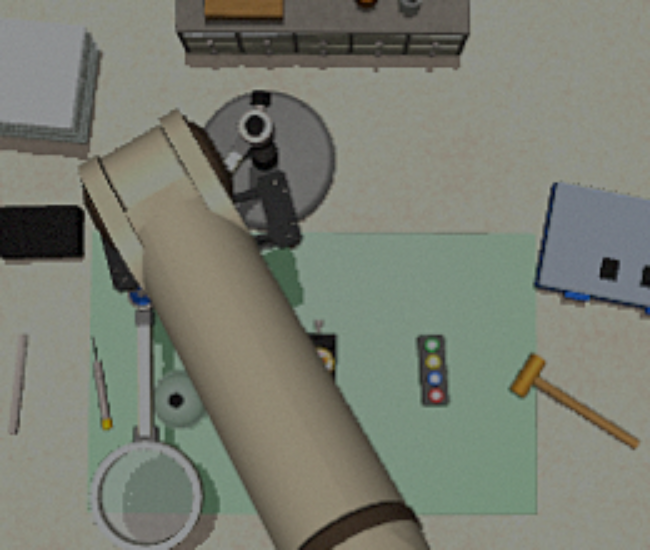

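Both arms have swung round as planned: the knob is at about (143,297) in the top crop and the lens is at (147,494), pointing at the robot. I compute the remaining turn.

```bash
python3 - <<'E'
from h import *
from station import manip
sc=manip.read_camera('side');c=manip.read_camera('top')
k2,st=blob(sc['color'],(100,100,40),(125,255,255),(280,210,312,240));e=ray(sc,k2,.221);print(k2,st,e)
f=lambda X,Y:((X+.5)/2.5-.5+180,(Y+.5)/2.5-.5+80)
S=np.array([.7405,.089]);L=ray(c,f(147,494),.2135)[:2];M=np.array([.4965,.024])
print('L top',L)
d=e[:2]-S;print(np.hypot(*d),np.arctan2(d[1],d[0]));w=L-e[:2];print(np.hypot(*w),np.arctan2(w[1],w[0]))
print('lens-S dist',np.hypot(*(L-S)))
E
```

```text
[294.47368421 224.85964912] [10 11 10  8 57] [0.56423927 0.20750121 0.221     ]
L top [0.35957245 0.19624667]
0.21239204332185294 2.549695788643248
0.20497602978166238 -3.086658406487225
lens-S dist 0.3957368371803233
```

```bash

python3 -m creep '[[-0.12,0,-0.1,0],[-0.1,0,-0.1,0],[0,0,0,0],[0,0,0,0],[0,0,0,0],[0.2,0,0.2,0],[0.3,0,0.3,0],[0.3,0,0.3,0],[0,0,0,0],[0,0,0,0]]' 0
python3 arc.py;  python3 - <<'E'
from h import *
from station import manip
sc=manip.read_camera('side')
k2,st=blob(sc['color'],(100,100,40),(125,255,255),(280,210,315,240));e=ray(sc,k2,.221);print(k2,st,e)
S=np.array([.7405,.089])
d=e[:2]-S;print(np.hypot(*d),np.arctan2(d[1],d[0]))
E
```

```text
time_s: 11.95
tcp_pos: [0.6069, 0.1129, 0.1843]
tcp_rot: [-0.091, 0.099, -0.697, 0.704]
ft_force: [0.5, 0.5, -0.6]
finger_gap: 0.0007
t 11.95 tcp [0.6069 0.1129 0.1843] hx -2.872 units [-0.32  0.01  5.13] yaw None q [ 0.22  0.53 -0.61  1.66  0.35  1.07 -1.81] F [ 0.5  0.5 -0.6] gap 0.001
r 0.135765995070848 bar angle approx 2.7715702388785814 F tool [-0.65200253  0.54879266 -0.3211835 ]
[289.60655738 226.57377049] [ 5 13 11  8 61] [0.57235695 0.21715732 0.221     ]
0.21141519368403944 2.4903340790186954
```

Arm 1 is within about 0.015 rad of its goal. I lift over and go to the left side of arm 2.

```bash

python3 -m creep '[[0,-1,0,0],[0,-1,0,0],[0,-1,0,0],[0,-0.8,0,0],[0,0,0,0],[0,0,0,0],[0,0,0,0],[0,0,0,0],[0,0,0,0],[0,0,0,0]]' 0
python3 -c "
from h import *
from station import manip
to(manip,[.474,.265,.3],-2.872)
for n in('top','side'):cv2.imwrite('pics/d_%s.png'%n,cv2.resize(manip.read_camera(n)['color'][80:300,180:440],None,fx=2.5,fy=2.5))"
```

```text
time_s: 13.25
tcp_pos: [0.6065, 0.1165, 0.297]
tcp_rot: [-0.09, 0.103, -0.698, 0.703]
ft_force: [-0.3, -0.3, 0.7]
finger_gap: 0.0005
t 13.25 tcp [0.6065 0.1165 0.297 ] hx -2.868 units [ 2.92 -0.07 -5.96] yaw 0.003693707995929607 q [ 0.24  0.44 -0.65  1.53  0.27  1.29 -1.75] F [-0.3 -0.3  0.7] gap 0.001
```

View pics/d_top.png

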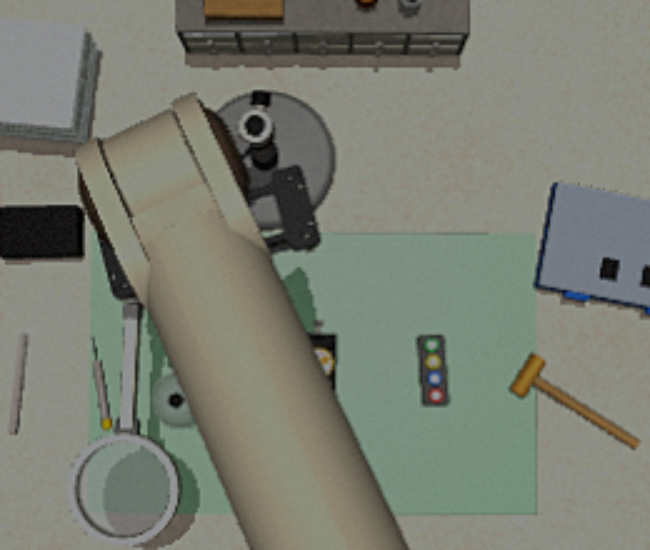

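The lens is now at (125,488) in the crop, and arm 2 points almost along −x. Travelling over it at height.

```bash

python3 -m creep '[[0.4,0,-0.85,0],[0.4,0,-0.85,0],[0.4,0,-0.85,0],[0.4,0,-0.85,0],[0.4,0,-0.85,0],[0.4,0,-0.85,0],[0.4,0,-0.85,0],[0.1,0,0,0],[0,0,0,0],[0,0,0,0]]' 0
python3 -c "
from h import *
from station import manip
to(manip,[.474,.265,.185],-2.872)
c=manip.read_camera('top');s=manip.read_camera('side')
cv2.imwrite('pics/e.png',cv2.resize(c['color'][80:300,180:440],None,fx=2.5,fy=2.5))
cv2.imwrite('pics/es.png',cv2.resize(s['color'][80:320,180:440],None,fx=2.5,fy=2.5))"
```

```text
time_s: 14.6
tcp_pos: [0.4731, 0.2673, 0.2986]
tcp_rot: [-0.09, 0.1, -0.698, 0.704]
ft_force: [-0.0, 0.1, -0.3]
finger_gap: 0.0002
t 14.6 tcp [0.4731 0.2673 0.2986] hx -2.872 units [-0.06  3.79  0.06] yaw -0.00034045663012260974 q [ 0.05  0.3  -0.75  1.71  0.21  1.23 -2.05] F [-0.   0.1 -0.3] gap 0.0
```

View pics/e.png

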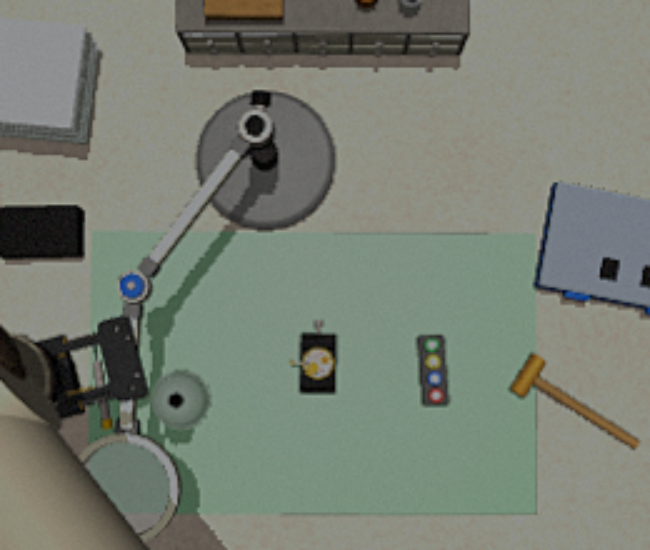

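View pics/es.png

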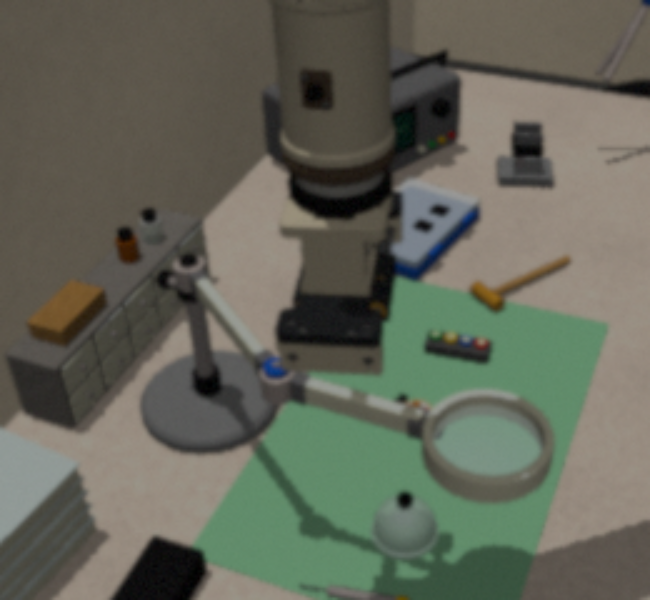

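```bash
python3 - <<'E'
from h import *
from station import manip
p=manip.state()['tcp_pos']
for n,y0 in(('top',80),('side',80)):
    c=manip.read_camera(n)
    for q in (p,p+np.array([0,0,.066]),[p[0],p[1],.2]):
        print(n,(proj(c,q)-[180,y0])*2.5)
    print('cam',-np.array(c['extrinsics'])[:3,:3].T@np.array(c['extrinsics'])[:3,3])
c=manip.read_camera('top')
f=lambda X,Y:((X+.5)/2.5-.5+180,(Y+.5)/2.5-.5+80)
print('E',ray(c,f(133,286),.223),'L approx',ray(c,f(126,488),.2135),'S',ray(c,f(255,126),.223),'bar',ray(c,f(133,320),.213),ray(c,f(127,415),.213))
E
```

```text
top [ 61.23810899 382.60092652]
top [ 45.3187895  383.19963442]
top [ 81.95723444 381.81579463]
cam [0.48527802 0.00721484 1.47153286]
side [348.45144279 361.94687093]
side [346.20609167 298.55367723]
side [351.41740415 445.45213818]
cam [0.22632896 0.82210365 0.82968545]
E [0.57283156 0.21217003 0.223     ] L approx [0.36548333 0.21797781 0.2135    ] S [0.74015571 0.08849963 0.223     ] bar [0.53827804 0.21320354 0.213     ] [0.44031126 0.21794554 0.213     ]
```

TCP projects to (61,383) in the top crop, 50 mm to the left of the bar. The black plate above the bar is the gripper body, well above it. Lowering.

```bash

python3 -m creep '[[0,0.6,0,0],[0,0.6,0,0],[0,0.6,0,0],[0,0.6,0,0],[0,0.6,0,0],[0,0.5,0,0],[0,0,0,0],[0,0,0,0],[0,0,0,0],[0,0,0,0]]' 0
python3 -m creep '[[0,0,0.15,0],[0,0,0.15,0],[0,0,0.15,0],[0,0,0.1,0],[0,0,0.1,0],[0,0,0.1,0],[0,0,0.1,0],[0,0,0.1,0],[0,0,0.1,0],[0,0,0,0]]' 0
python3 -c "
from h import *
from station import manip
to(manip,[.474,.265,.185],-2.872)
c=manip.read_camera('top');s=manip.read_camera('side')
cv2.imwrite('pics/f.png',cv2.resize(c['color'][80:300,180:440],None,fx=2.5,fy=2.5))
cv2.imwrite('pics/fs.png',cv2.resize(s['color'][80:320,180:440],None,fx=2.5,fy=2.5))"
```

```text
time_s: 16.1
tcp_pos: [0.4706, 0.266, 0.1848]
tcp_rot: [-0.089, 0.101, -0.698, 0.703]
ft_force: [0.2, -0.1, -0.7]
finger_gap: 0.0002
time_s: 17.35
tcp_pos: [0.4798, 0.2339, 0.1857]
tcp_rot: [-0.089, 0.1, -0.698, 0.703]
ft_force: [0.3, -0.1, -0.3]
finger_gap: 0.0003
t 17.35 tcp [0.4798 0.2339 0.1857] hx -2.872 units [-0.09  0.02 -1.05] yaw -0.00037018776508102036 q [ 0.06  0.4  -0.7   1.86  0.3   1.   -2.07] F [ 0.3 -0.1 -0.3] gap 0.0
```

View pics/f.png

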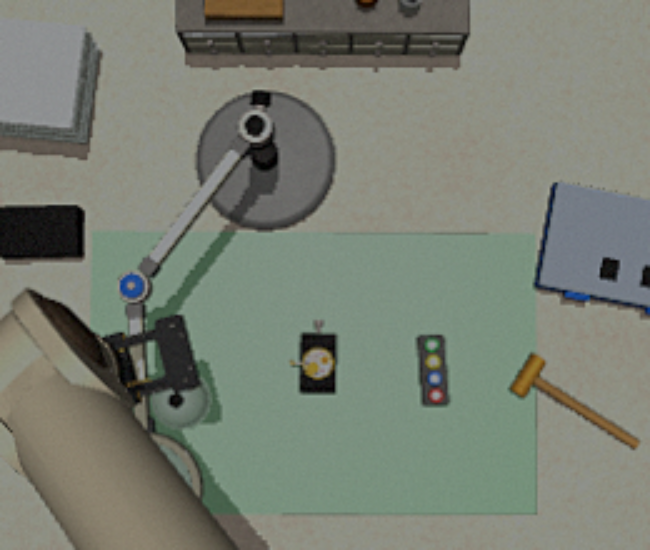

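View pics/fs.png

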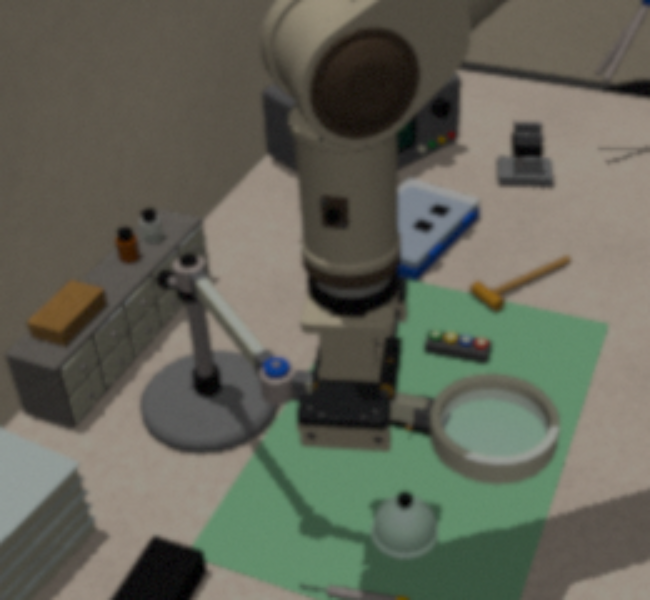

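Finger is in light contact with arm 2 (top view: gripper at (150,360), elbow unmoved). Now I push along the arc about the elbow.

```bash
cat > arc2.py <<'E'
from h import *
from station import manip
Eb=np.array([.573,.213]);M=np.array([.4965,.024])
to(manip,[.5,.2,.185])
s=manip.state();p=np.array(s['tcp_pos'])[:2];T=rotq(s['tcp_rot'])
v=p-Eb;r=np.hypot(*v);g=np.arctan2(*(M-Eb)[::-1])
hz=np.arctan2(T[1,2],T[0,2])
b=(np.arctan2(v[1],v[0])+np.arcsin(.027/r))%(2*np.pi)
print('r',r,'bar',b,'goal',g%(2*np.pi),'remain',g%(2*np.pi)-b,'push heading',b-1.5*np.pi,'tool z heading',hz)
E
python3 -m creep '[[0.04,0,0.2,-0.05],[0.04,0,0.2,-0.05],[0.03,0,0.2,-0.05],[0.03,0,0.2,-0.05],[0.03,0,0.2,-0.05],[0.02,0,0.2,-0.05],[0.02,0,0.2,-0.05],[0.02,0,0.2,-0.05],[0.02,0,0.2,-0.05],[0,0,0,0]]' 0
python3 arc2.py
python3 -c "
from h import *
from station import manip
c=manip.read_camera('top');s=manip.read_camera('side')
cv2.imwrite('pics/g.png',cv2.resize(c['color'][80:300,180:440],None,fx=2.5,fy=2.5))
cv2.imwrite('pics/gs.png',cv2.resize(s['color'][80:320,180:440],None,fx=2.5,fy=2.5))"
```

```text
time_s: 18.7
tcp_pos: [0.4948, 0.1848, 0.1854]
tcp_rot: [-0.248, 0.262, -0.659, 0.66]
ft_force: [0.6, -0.1, -0.7]
finger_gap: 0.0005
t 18.7 tcp [0.4948 0.1848 0.1854] hx -2.404 units [-0.47  0.01 -0.26] yaw None q [ 0.23  0.42 -0.79  1.87  0.34  1.02 -1.54] F [ 0.6 -0.1 -0.7] gap 0.001
r 0.08314807231144726 bar 3.8186943782450267 goal 4.327784265562476 remain 0.5090898873174496 push heading -0.893694602139663 tool z heading -0.8330665697844204
```

View pics/g.png

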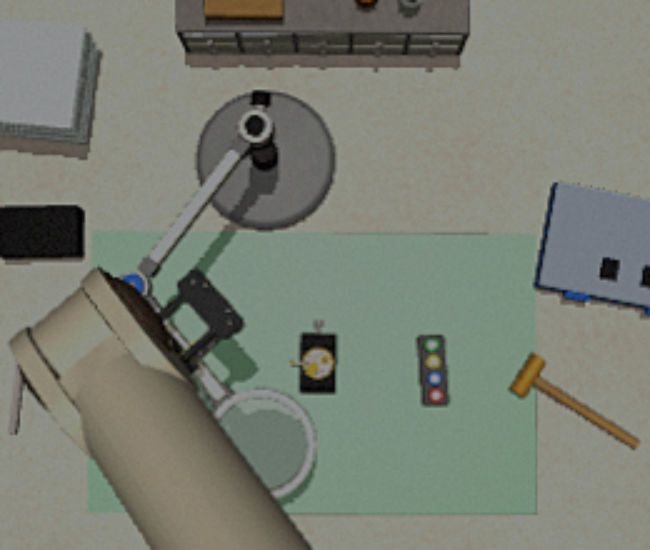

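View pics/gs.png

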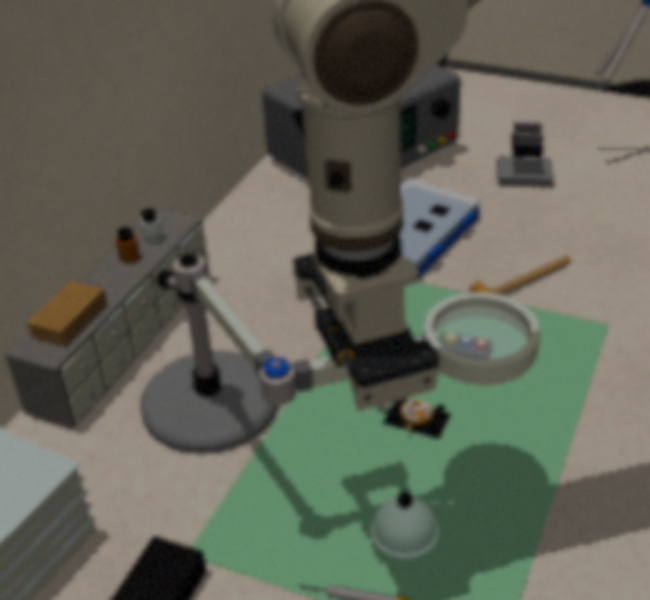

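```bash

python3 -m creep '[[0.1,0,0.18,-0.05],[0.1,0,0.18,-0.05],[0.1,0,0.18,-0.05],[0.1,0,0.18,-0.05],[0.1,0,0.18,-0.05],[0,0,0,0],[0,0,0,0],[0,0,0,0],[0,0,0,0],[0,0,0,0]]' 0
python3 arc2.py
python3 -c "
from h import *
from station import manip
c=manip.read_camera('top');s=manip.read_camera('side')
cv2.imwrite('pics/i.png',cv2.resize(c['color'][80:300,180:440],None,fx=2.5,fy=2.5))
cv2.imwrite('pics/is.png',cv2.resize(s['color'][80:320,180:440],None,fx=2.5,fy=2.5))"
```

```text
time_s: 20.05
tcp_pos: [0.5037, 0.1614, 0.1867]
tcp_rot: [0.331, -0.343, 0.623, -0.62]
ft_force: [0.6, -0.1, 0.4]
finger_gap: 0.0004
t 20.05 tcp [0.5037 0.1614 0.1867] hx -2.148 units [-1.01  0.05 -0.8 ] yaw None q [ 0.32  0.43 -0.84  1.87  0.37  1.02 -1.26] F [ 0.6 -0.1  0.4] gap 0.0
r 0.08636837508342017 bar 4.09944872982062 goal 4.327784265562476 remain 0.2283355357418566 push heading -0.61294025056407 tool z heading -0.5768513345638843
```

View pics/i.png

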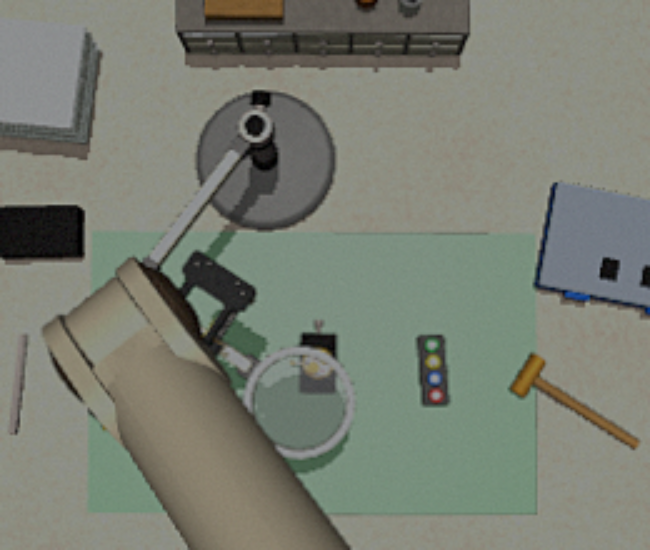

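View pics/is.png

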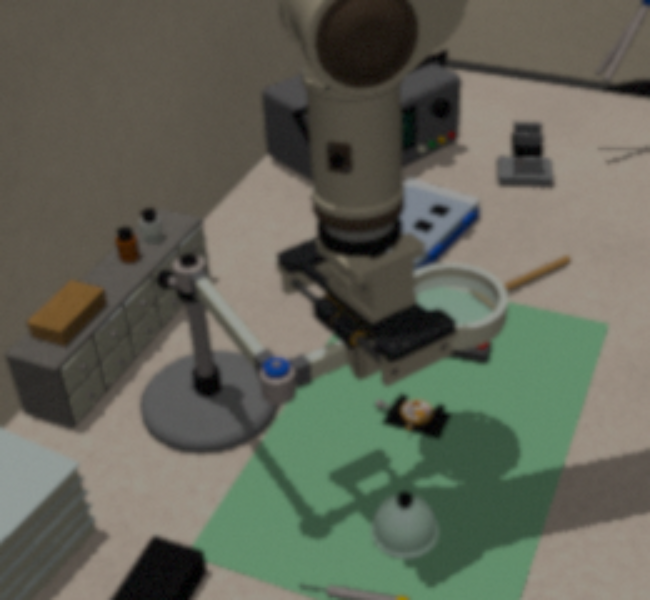

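The lens rim is centred at about (299,402) in the top crop, with the movement showing through its upper part. I compute the remaining angle.

```bash
python3 - <<'E'
from h import *
from station import manip
c=manip.read_camera('top');f=lambda X,Y:((X+.5)/2.5-.5+180,(Y+.5)/2.5-.5+80)
L=ray(c,f(299,402),.2135)[:2];S=np.array([.7405,.0887]);E_=np.array([.573,.213]);M=np.array([.4968,.024])
print(L,L-M,'r',np.hypot(*(L-E_)),np.arctan2(*(L-E_)[::-1])%6.283,'LS',np.hypot(*(L-S)),np.hypot(*(M-S)))
rel=lambda r:2*np.arccos(r/.42)
print('elbow turn to go',rel(np.hypot(*(M-S)))-rel(np.hypot(*(L-S))))
E
```

```text
[0.4549363  0.04078089] [-0.0418637   0.01678089] r 0.2088024466017564 4.111246053492511 LS 0.289556334454006 0.2521423804123377
elbow turn to go 0.2335257993675799
```

```bash

python3 -m creep '[[0.05,0,0.17,-0.05],[0.05,0,0.17,-0.05],[0.05,0,0.17,-0.05],[0.04,0,0.12,-0.05],[0,0,0,0],[0,0,0,0],[0,0,0,0],[0,0,0,0],[0,0,0,0],[0,0,0,0]]' 0
python3 arc2.py
python3 -c "
from h import *
from station import manip
c=manip.read_camera('top')
cv2.imwrite('pics/j.png',cv2.resize(c['color'][130:290,200:400],None,fx=4,fy=4,interpolation=cv2.INTER_CUBIC))"
```

```text
time_s: 21.45
tcp_pos: [0.5165, 0.1484, 0.1866]
tcp_rot: [0.393, -0.405, 0.586, -0.581]
ft_force: [0.4, 0.6, -0.4]
finger_gap: 0.0004
t 21.45 tcp [0.5165 0.1484 0.1866] hx -1.942 units [-1.4   0.06 -1.14] yaw None q [ 0.36  0.46 -0.88  1.85  0.4   1.04 -1.05] F [ 0.4  0.6 -0.4] gap 0.0
r 0.08578321331835824 bar 4.313786606637632 goal 4.327784265562476 remain 0.01399765892484428 push heading -0.39860237374705765 tool z heading -0.371829299334184
```

View pics/j.png

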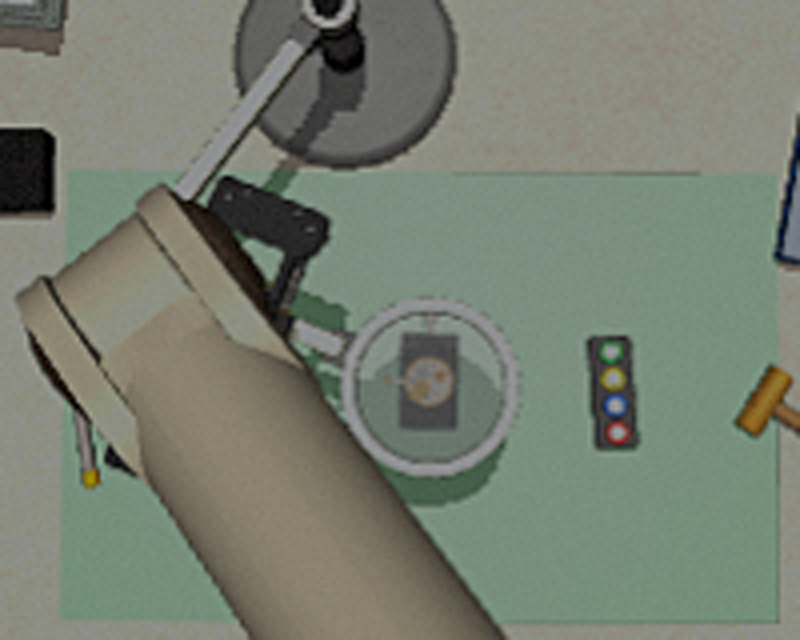

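The movement now shows inside the rim (rim centre about (431,388), movement about (429,382)). I back off, lift, and measure without the arm in the way.

```bash

python3 -m creep '[[0,0,-0.2,0],[0,0,-0.4,0],[0,0,-0.5,0],[0,0,-0.3,0],[0,-0.5,0,0],[0,-1,0,0],[0,-1,0,0],[0,-1,0,0],[0,-0.5,0,0],[0,0,0,0]]' 0
python3 -m creep '[[0,0,-0.8,0],[0,0,-0.8,0],[0,0,-0.8,0],[0,0,-0.8,0],[0,0,-0.8,0],[0,0,-0.5,0],[0,0,0,0],[0,0,0,0],[0,0,0,0],[0,0,0,0]]' 0
cat > meas.py <<'E'
from h import *
from station import manip
c=manip.read_camera('top');im=c['color']
cv2.imwrite('pics/k%d.png'%int(manip.state()['time_s']*10),cv2.resize(im[130:290,200:400],None,fx=4,fy=4,interpolation=cv2.INTER_CUBIC))
s=manip.read_camera('side')
cv2.imwrite('pics/ks%d.png'%int(manip.state()['time_s']*10),cv2.resize(s['color'][80:320,180:440],None,fx=2.5,fy=2.5))
g=cv2.cvtColor(im,cv2.COLOR_BGR2GRAY)[195:260,275:340]
g=cv2.resize(g,None,fx=4,fy=4,interpolation=cv2.INTER_CUBIC)
h=cv2.HoughCircles(cv2.GaussianBlur(g,(5,5),0),cv2.HOUGH_GRADIENT,1,100,param1=80,param2=20,minRadius=65,maxRadius=100);print(h)
to(manip,[.5,.2,.3])
E
python3 meas.py; ls pics
```

```text
time_s: 22.75
tcp_pos: [0.4768, 0.166, 0.3152]
tcp_rot: [0.395, -0.404, 0.585, -0.581]
ft_force: [0.2, -0.6, -0.9]
finger_gap: 0.0004
time_s: 24.0
tcp_pos: [0.3454, 0.2119, 0.3096]
tcp_rot: [0.39, -0.407, 0.588, -0.58]
ft_force: [0.1, -0.2, 0.3]
finger_gap: 0.0002
[[[128.5 126.5  76.9]]]
t 24.1 tcp [0.3453 0.2119 0.3096] hx -1.945 units [-1.52  0.19  4.95] yaw None q [ 0.51 -0.03 -1.07  1.98 -0.04  1.21 -0.92] F [ 0.3 -0.4 -0.3] gap 0.0
a_side.png
a_top.png
b_side.png
b_top.png
c_side.png
c_top.png
d_side.png
d_top.png
e.png
es.png
f.png
fs.png
g.png
gs.png
i.png
is.png
j.png
k240.png
ks241.png
side0.png
top0.png
z1.png
z2.png
z3.png
```

View pics/k240.png

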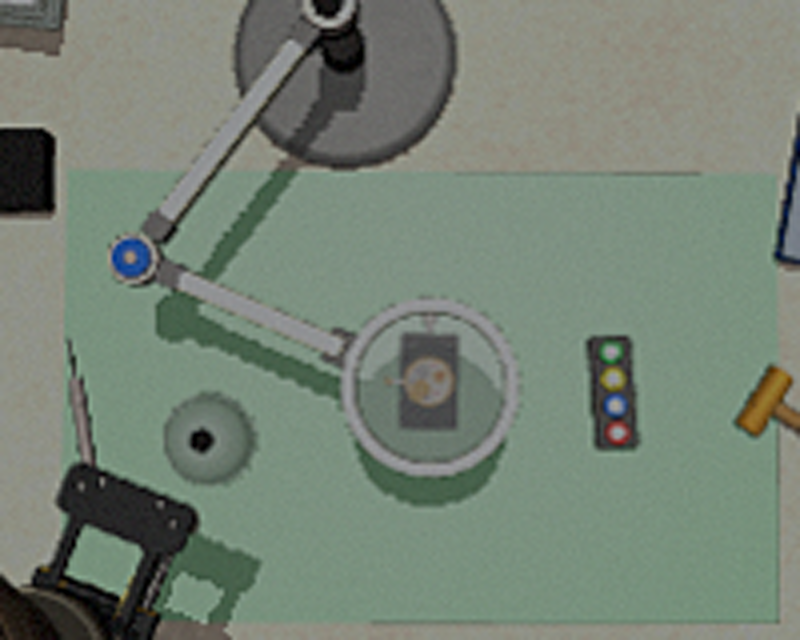

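View pics/ks241.png

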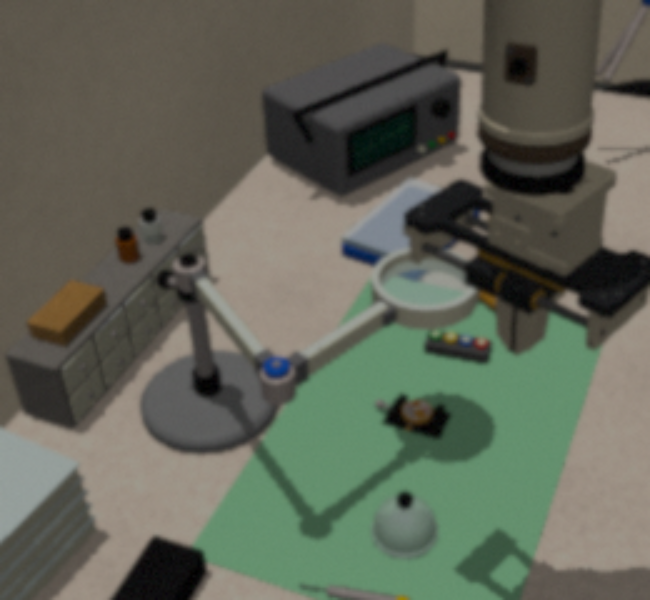

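```bash
python3 - <<'E'
from h import *
from station import manip
c=manip.read_camera('top');f=lambda X,Y:((X+.5)/4-.5+200,(Y+.5)/4-.5+130)
s=manip.read_camera('side');g=lambda X,Y:((X+.5)/2.5-.5+180,(Y+.5)/2.5-.5+80)
M=np.array([.4968,.024])
for z in(.2,.2135): print('L top',ray(c,f(430.5,387),z)[:2]-M)
print('hough',ray(c,((128.5+.5)/4-.5+275,(126.5+.5)/4-.5+195),.2135)[:2]-M)
k,_=blob(c['color'],(100,100,60),(125,255,255),(222,182,246,206));E=ray(c,k,.223)[:2];print('E',E)
print('proj of ideal lens rim ctr (z crop)',(proj(c,[*M,.2135])-[199.5,129.5])*4-.5)
# rim mask: bright low-sat pixels enclosing -> contour fit
h=cv2.cvtColor(s['color'],cv2.COLOR_BGR2HSV)
print('side ideal top-rim centre',(proj(s,[*M,.2135])-[179.5,79.5])*2.5-.5)
a=np.linspace(0,2*np.pi,60);P=np.array([(proj(s,[M[0]+.058*np.cos(t),M[1]+.058*np.sin(t),.2135])-[179.5,79.5])*2.5-.5 for t in a]);print(P.min(0),P.max(0))
E
```

```text
L top [-0.00542096 -0.00328723]
L top [-0.00548574 -0.00343054]
hough [-0.00517109 -0.00214135]
E [0.57324774 0.21395248]
proj of ideal lens rim ctr (z crop) [425.22407799 378.44015514]
side ideal top-rim centre [418.41307264 277.04373276]
[364.2074586  246.38613705] [472.898552  310.5702979]
```

Two views agree: the lens is about 6–7 mm from centre, almost entirely along the shoulder–lens line, so a little more elbow turn (about 0.04 rad) would fix it. Time allows one small nudge.

```bash

python3 -m creep '[[0,0,0.8,0],[0,0,0.8,0],[0,0,0.8,0],[0,0,0.8,0],[0,0,0.8,0],[0,0,0.5,0],[0,0,0,0],[0,0,0,0],[0,0,0,0],[0,0,0,0]]' 0
python3 -c "
from h import *
from station import manip
to(manip,[.4868,.1602,.1866],-1.942)"
```

```text
time_s: 25.45
tcp_pos: [0.4732, 0.1626, 0.3068]
tcp_rot: [0.39, -0.408, 0.587, -0.58]
ft_force: [0.2, 0.3, 0.2]
finger_gap: 0.0003
t 25.45 tcp [0.4732 0.1626 0.3068] hx -1.942 units [-0.15  3.99  0.54] yaw -0.0002517197008726768 q [ 0.48  0.27 -1.01  1.79  0.23  1.25 -0.97] F [0.2 0.3 0.2] gap 0.0
```

```bash

python3 -m creep '[[0.1,0.6,0,0],[0.1,0.6,0,0],[0,0.6,0,0],[0,0.6,0,0],[0,0.6,0,0],[0,0.6,0,0],[0,0.2,0,0],[0,0,0.5,0],[0,0,0.4,0],[0,0,0,0]]' 0
python3 -c "
from h import *
from station import manip
to(manip,[.5165,.1484,.1866],-1.942)"
```

```text
time_s: 26.7
tcp_pos: [0.4947, 0.1451, 0.1842]
tcp_rot: [0.39, -0.408, 0.587, -0.581]
ft_force: [0.1, 0.2, -0.3]
finger_gap: 0.0004
t 26.7 tcp [0.4947 0.1451 0.1842] hx -1.942 units [-0.36 -0.1   0.64] yaw -0.00020706025471817213 q [ 0.4   0.44 -0.91  1.89  0.4   1.03 -1.06] F [ 0.1  0.2 -0.3] gap 0.0
```

```bash

python3 -m creep '[[0,0,0.15,0],[0,0,0.15,0],[0,0,0.1,0],[0,0,0.1,0],[0,0,0.1,0],[0,0,0.1,0],[0,0,0.05,0],[0,0,0,0],[0,0,0,0],[0,0,0,0]]' 0
python3 -c "
from h import *
from station import manip
to(manip,[.5165,.1484,.1866],-1.942)"; python3 meas.py
```

```text
time_s: 27.95
tcp_pos: [0.5168, 0.1368, 0.1844]
tcp_rot: [0.391, -0.408, 0.587, -0.581]
ft_force: [0.2, -0.1, 0.4]
finger_gap: 0.0006
t 27.95 tcp [0.5168 0.1368 0.1844] hx -1.942 units [-0.36 -0.07 -0.15] yaw 0.0003027594160522895 q [ 0.39  0.47 -0.89  1.85  0.42  1.05 -1.04] F [ 0.2 -0.1  0.4] gap 0.001
[[[134.5 113.5  78. ]]]
t 28.05 tcp [0.5168 0.1368 0.1845] hx -1.942 units [-1.7  -3.85 -1.36] yaw None q [ 0.39  0.47 -0.89  1.85  0.42  1.05 -1.04] F [-0.5  1.   0.1] gap 0.0
```

```bash

python3 -m creep '[[0,0,-0.2,0],[0,0,-0.4,0],[0,0,-0.5,0],[0,0,-0.3,0],[0,-0.5,0,0],[0,-1,0,0],[0,-1,0,0],[0,-1,0,0],[0,-0.5,0,0],[0,0,0,0]]' 0
python3 -m creep '[[0,0,-0.8,0],[0,0,-0.8,0],[0,0,-0.8,0],[0,0,-0.8,0],[0,0,-0.8,0],[0,0,-0.5,0],[0,0,0,0],[0,0,0,0],[0,0,0,0],[0,0,0,0]]' 0
python3 meas.py; ls pics/k*
```

```text
time_s: 29.3
tcp_pos: [0.4782, 0.1549, 0.3134]
tcp_rot: [0.392, -0.407, 0.585, -0.581]
ft_force: [1.5, -0.6, -0.5]
finger_gap: 0.0006
time_s: 30.55
tcp_pos: [0.3465, 0.2008, 0.3085]
tcp_rot: [0.387, -0.41, 0.588, -0.58]
ft_force: [0.2, -0.4, 0.1]
finger_gap: 0.0
[[[135.5 113.5  77.5]]]
t 30.65 tcp [0.3464 0.2008 0.3086] hx -1.944 units [-1.85  0.12  4.78] yaw None q [ 0.56 -0.04 -1.1   1.98 -0.05  1.21 -0.89] F [-0.1 -0.2  0.1] gap 0.0
pics/k240.png
pics/k280.png
pics/k306.png
pics/ks241.png
pics/ks280.png
pics/ks306.png
```

View pics/k306.png

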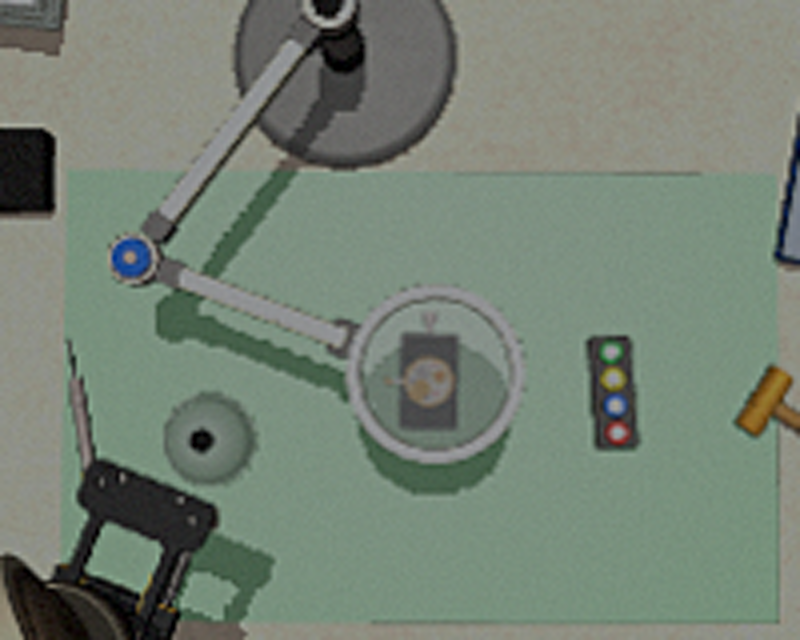

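View pics/ks306.png

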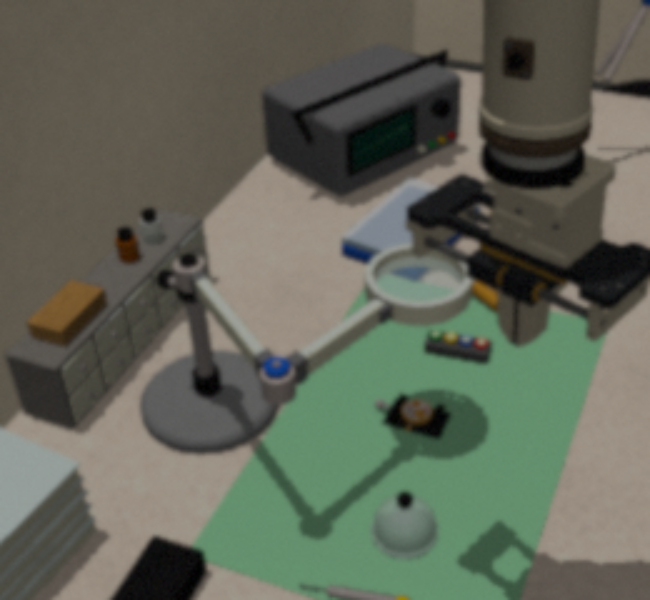

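```bash
python3 - <<'E'
from h import *
from station import manip
c=manip.read_camera('top');M=np.array([.4968,.024])
for u,v in((135.5,113.5),):print('hough',ray(c,((u+.5)/4-.5+275,(v+.5)/4-.5+195),.2135)[:2]-M)
E
```

```text
hough [ 0.00321257 -0.00659595]
```

```bash
python3 -c "
from station import manip
s=manip.state();print(s['time_s'],s['ft_force'],abs(s['dq']).max());print(manip.job_done())"
```

```text
30.7 [ 0.57543419 -0.6072604   0.73161803] 0.005781186008718184
the job is handed in; nothing more can be done
None
```

I swung the magnifier over the watch movement with the shut fingertips and handed the job in at 30.7 s. By my measurements the lens centre is 0–7 mm from the movement's centre; the limit is 15 mm.

**What I did:**
- I pushed arm 1 round about 1.3 rad.
- I then pushed arm 2 round the elbow about 1.1 rad.
- One small extra nudge to arm 2 followed. The fingers then backed off clear of the magnifier.

**Last checks:**
- **Centring:** the two cameras disagree slightly. The top view puts the lens about 7 mm off, mostly towards −y. The side view puts it within about 1 mm. The final nudge cured the error towards the robot, but left the top-view distance about the same (6.4 mm before it).
- **Forces:** the highest wrist force I read was about 7 N, while arm 1 was moving. These are readings at the end of each call only. The last reading was about 1 N (sensor noise), with the arm at rest.
- **Bystanders:** the holder and the other items near the magnifier looked unmoved in the pictures. I did not measure their positions again.

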